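Set the pump controller's dial to the red line and start it

ROBOT

A 6-joint arm with a two-finger parallel gripper is mounted at the origin on a cart in front of the work surface, level with it; the furniture and walls round the work are solid. World frame = base frame: x ahead of the robot, y to its left, z up, the work surface at z = 0. Lengths are in m, angles in rad, forces in N, time in s.
With the tool pointing down it reaches from about 0.25 to 0.725 m from the base axis. Payload 4 kg.
Tool frame: the origin (TCP) lies midway between the tips of the shut fingers; the grasp point (between the pads) lies 19 mm behind it; z points along the fingers, y is the line along which they close (so a half turn about z gives the same grasp; the last joint's range is limited). The gripper opens to 85 mm and grips with 20 to 120 N. Pads are 22 mm wide; open, the fingers measure 114 mm over their backs; the gripper's body (76 mm by 85 mm) begins 54 mm behind the grasp point. The pads swing forward as they close: fully open they stand 13 mm farther back than shut.
Start: joints at [1.216, 0.241, 0.005, 1.335, 0, 1.571], TCP at [0.174, 0.469, 0.204] pointing down, gripper open.
Joint ranges: [-2.72, 2.72], [-1.05, 1.87], [-1.09, 1.28], [-1.99, 2.15], [-1.42, 1.44], [-3.14, 3.14]. Speed limits (rad/s): [2.79, 2.79, 3.14, 3.14, 3.14, 3.14].

INTERFACE

Orientations are given as a unit quaternion [x, y, z, w].
In Python, from workcell import bot gives the robot as it stands. The module is installed in compiled form; this text tells all that it offers.
- The arm moves only by the tool drive_tool, never from a script. Its arguments are lists of equal length, an entry for each row: "slide": the shift along the tool's x, y, z scaled (see below), a list of three; "rotation": the turn, a rotation vector about the tool's x, y, z scaled (see below), a list of three. A call has exactly 8 rows; each row is the pose to reach, as a shift and turn from the pose commanded when the call began, along the tool's axes at that moment; what a row does not reach only later rows make up. The controller multiplies each number of a shift by 250 mm and each number of a turn by 0.5 rad. A row lasts 1/8 s, in which the tool goes at most 62.5 mm and 10.7 degrees, less where a joint would pass 70% of its speed; a pose out of reach is approached as far as the arm can. A call with a number of a shift or a turn outside -1 to 1 is refused whole. A call with a gripper value outside its range is refused whole. "gripper" is the opening, from 0 (shut) to 1 (fully open), set as the call begins (left out, the last holds). The fingers move at their own pace and stop on an object; the grip force is fixed at half the most. Time passes only in rows, so rows that repeat a pose let the fingers close, or fill a call up. It gives the time, the measured TCP pose, the force, the opening and the grip force at its end, in the units of the state.
- bot.get_obs(): the state, without advancing time (a new reading comes with each control period).
- bot.camera(name): name is "scene" or "top" or "wrist"; returns a dict with "image" (400x640x3 uint8, red, green, blue), "z_map" (400x640 float32, m along the optical axis (not along the pixel's ray), 0 where there is no reading), "camera_matrix" (3x3 intrinsics, pixels), "k1" (the pictures are not rectified: a ray, as slopes to the right and down, at radius r is drawn at 1 + k1 r^2 times it, then the intrinsics apply), "xyz" and "orientation" of the camera in the world. Camera axes: x right, y up, looking along -z (the intrinsics and any distortion apply to the point x, -y, -z); pixel columns grow to the right and rows downward; lengths in m; the calibration is good to about 2 mm. A picture is of the moment at which its call begins.
- bot.job_done(): hands the job in; it is judged then, once.
The state is a dict: "clock": time; "joint_pos": joint angles; "joint_vel": joint speeds; "tau": joint torques, N m; "eef_pos": TCP position; "tool_rot": TCP orientation; "ft_force": force on the tool from outside, world axes, zero at the start; "ft_torque": the same for the moment, N m; "grip_width": finger opening in m; "grasp_force": force on a finger pad.
Only numpy, scipy, OpenCV 4.12 (cv2) and the standard library are available. Lean on these libraries where they do the work, as an engineer would, in place of code of your own. Each camera call takes 0.05 s, during which the arm holds its last target. There are 200 camera calls.

TASK

Set the pump controller: with a fingertip against the brass stud, push the black dial round until its white index line points exactly at the long red line on the scale ring, then press the green start button right down and let it come up again. Only push and press, gently: do not pinch or lift anything, leave the scale ring as it is set, keep the controller where it stands and do not disturb the things around it.

Things in the scene. Friction and masses are not known exactly. Their poses are not given: they have to be found in the camera images.
- controller: pump controller: grey flat box 230x160 mm, panel 50 mm above the table, about 2.5 kg, standing loose on rubber feet. Origin: centre of the underside; x runs from the button end to the dial end, z up. The dial's axis stands at x=+37 mm, y=0; the button at x=-74, y=-36; a small blank display at x=-74, y=+36
- dial_center (a point): centre of the dial's top face, on its upright axis. The dial is a flat black disc, 104 mm across, 12 mm thick, its top 69 mm above the table. It turns either way without stops, and stays where it is left (about 0.03 Nm of friction, some 1 N at the stud)
- index_tip (a point): outer end of the white index line on the dial's top, at the rim, 52 mm from the dial's axis; turns with the dial
- stud: brass finger stud standing upright on the dial, 14 mm across (19 mm at its lowest 1.5 mm), 22 mm high (top 91 mm above the table), 36 mm from the dial's axis, exactly opposite the index line; turns with the dial. Origin: centre of its foot, level with the dial's top. It spins freely about its own upright axis (like a crank handle), so a finger can roll along it
- red_tip (a point): inner end of the one long red line on the white scale ring, 52 mm from the dial's axis (level with the ring's top, 6 mm below the dial's top). The ring is 140 mm across, lies under the dial, has short black lines every 10 degrees and is stiff to turn; the red line is somewhere else each time
- start_button_top (a point): centre of the top of the round green start button, 28 mm across, released; 72 mm above the table. The button stands 10 mm out of a fixed black collar 44 mm across
- dial (a joint): turn of the dial about its upright axis, counter-clockwise positive seen from above: the angle of the index line from the controller's x axis (several turns possible)
- scale_ring (a joint): turn of the scale ring, likewise: the angle of the red line from the controller's x axis. The index is on the red line when the two joints are equal (whole turns apart from it count as equal)
- start_button (a joint): travel of the start button: 0 released, 0.006 m fully pressed (the spring gives about 4 N there, then comes a hard stop); it springs back
- dropper_blue: dropper bottle with pale blue liquid and white cap, 34x34x62 mm; bystander, origin at the centre of its underside
- timer: small white lab timer with coloured keys, 62x66x20 mm; bystander, origin at the centre of its underside
- dropper_pink: dropper bottle with pink liquid and white cap, 34x34x62 mm; bystander, origin at the centre of its underside
- bottle: squat clear bottle with pale blue liquid and ridged white cap, 60x60x94 mm; bystander, origin at the centre of its underside
- marker_red: white marker pen with red cap, 12x136x13 mm, lying; bystander, origin at the centre of its underside

How it is judged:
By the outcome, as a careful person would: the job done as asked, in the order asked, and still so for the second after the job is handed in, with the robot touching nothing.
It also fails if it takes over 61 s, if anything falls off the work surface, if the arm or the gripper's body presses on something with over 40 N, if the wrist force passes 120 N, or if a joint passes its speed limit or range.

## Working session

There is one attempt and no reset: what is moved stays moved. The work goes in short steps, Python scripts to look and compute and a tool call to move; the robot and the scene stay as the last step left them, time stands still between calls to the robot, and variables do not carry over. Pictures are saved under pics/ and viewed, at most 10 in all, crops included, and the job is handed in when it is done.

Besides the shell and the picture viewer there is one more tool, called after "Request:" as name(argument=value, ...), one argument or row to a line, values as JSON. drive_tool: Moves the arm, as the interface text tells. Shifts and turns lie within -1 to 1; 1 stands for 250 mm of shift or 0.5 rad of turn. Its arguments: {"type":"object","properties":{"slide":{"type":"array","items":{"type":"array","items":{"type":"number"}}},"rotation":{"type":"array","items":{"type":"array","items":{"type":"number"}}},"gripper":{"type":"number"}},"required":["slide","rotation"]}

```bash
mkdir -p pics
cat > h.py <<'E'
import numpy as np, cv2
from scipy.spatial.transform import Rotation as R
from workcell import bot
def ray(c,uv):
    K=c["camera_matrix"];uv=np.atleast_2d(np.float64(uv))
    d=(uv-[K[0,2],K[1,2]])/[K[0,0],K[1,1]]
    s=d.copy()
    for _ in range(20): s=d/(1+c["k1"]*(s**2).sum(1,keepdims=True))
    v=np.c_[s[:,0],-s[:,1],-np.ones(len(s))]
    return R.from_quat(c["orientation"]).apply(v)
def plane(c,uv,z):
    v=ray(c,uv);o=np.array(c["xyz"])
    return o+v*((z-o[2])/v[:,2])[:,None]
def save(c,n): cv2.imwrite(f"pics/{n}.png",c["image"][:,:,::-1])
E
python3 - <<'E'
from h import *
o=bot.get_obs();print(o)
for n in("top","scene"):
    c=bot.camera(n);save(c,n+"0");print(n,c["xyz"],c["orientation"],c["camera_matrix"],c["k1"])
a=cv2.imread("pics/top0.png");b=cv2.imread("pics/scene0.png")
E
```

```text
{'clock': 0.0, 'joint_pos': array([1.21599976e+00, 2.41402391e-01, 3.71306853e-03, 1.33518730e+00,
       2.94631596e-06, 1.57080630e+00]), 'joint_vel': array([ 0.00031996, -0.00179842, -0.00115487,  0.00080789,  0.00187367,
       -0.00194564]), 'tau': array([ 3.98762113e-04, -3.72317398e+01,  2.52407634e+01,  1.69390684e-02,
       -1.53309757e-04,  2.02185447e-06]), 'eef_pos': array([0.17345909, 0.46821164, 0.20271404]), 'tool_rot': array([ 1.76474103e-01,  9.84304734e-01, -1.02356590e-03, -1.84999269e-04]), 'ft_force': array([ 0.23311241,  0.55161337, -0.58416134]), 'ft_torque': array([-0.04402138,  0.03200969, -0.00835947]), 'grasp_force': 0.0, 'grip_width': 0.08551801724398246}
top [0.47416994 0.05233641 1.23874549] [-0.02268172  0.03277857  0.71559346 -0.69737874] [[461.32314624   0.         321.82484025]
 [  0.         461.32314624 201.03852622]
 [  0.           0.           1.        ]] -0.08618521398769238
scene [-0.20650173 -0.55819272  1.04671034] [ 0.34555269 -0.17281103 -0.40462089  0.82886164] [[515.25312186   0.         316.16468191]
 [  0.         515.25312186 197.6228848 ]
 [  0.           0.           1.        ]] -0.0016045165866681575
```

View pics/top0.png

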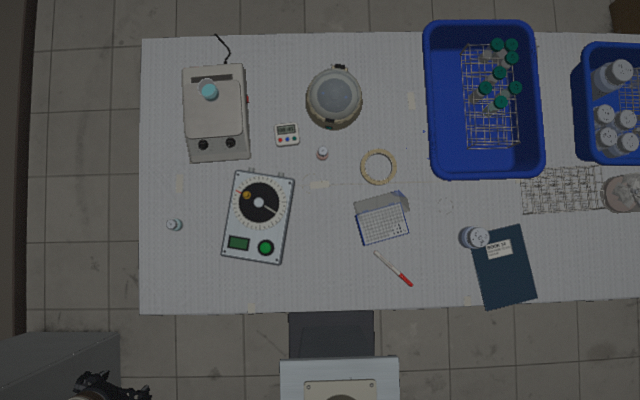

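View pics/scene0.png

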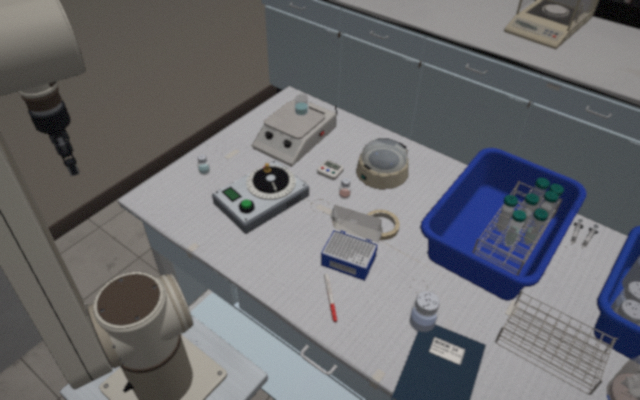

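The top view shows the controller around (258,215): dial at about (260,202), stud (246,195), index line towards (278,211), button (265,247) and display (238,242). Next I measure these by colour and depth.

```bash
cat >> h.py <<'E'
def blob(m):
    n,l,s,ce=cv2.connectedComponentsWithStats(m.astype(np.uint8))
    i=1+np.argmax(s[1:,4]);return ce[i],s[i]
def measure(c,box):
    u0,v0,u1,v1=box
    hsv=cv2.cvtColor(c["image"],cv2.COLOR_RGB2HSV);H,S,V=[hsv[:,:,i].astype(int) for i in range(3)]
    roi=np.zeros(H.shape,bool);roi[v0:v1,u0:u1]=1
    return roi,H,S,V
E
python3 - <<'E'
from h import *
c=bot.camera("top")
roi,H,S,V=measure(c,(215,165,300,268))
for n,m,z in (("green",roi&(H>45)&(H<90)&(S>150)&(V>70),.072),("brass",roi&(H>10)&(H<30)&(S>110),.091),("dial",roi&(V<45)&(np.arange(400)[:,None]<230),.069),("red",roi&((H<8)|(H>172))&(S>80),.063)):
    if m.any():
        ce,s=blob(m);print(n,ce,s,plane(c,ce,z)[0].round(4))
im=c["image"][160:272,205:310,::-1];cv2.imwrite("pics/z.png",cv2.resize(im,None,fx=5.3,fy=5.3,interpolation=cv2.INTER_CUBIC))
w=bot.camera("wrist");print(w["xyz"],w["orientation"],w["camera_matrix"],w["k1"])
E
```

```text
green [264.94444444 247.24444444] [260 242  11  11  90] [0.4526 0.1808 0.072 ]
brass [246.11666667 194.53333333] [242 191   9   8  60] [0.5853 0.2235 0.091 ]
dial [258.9446093  202.27596439] [ 239  183   40   39 1011] [0.5668 0.1943 0.069 ]
red [238.6 191.4] [236 190   6   4  10] [0.5965 0.2469 0.063 ]
[0.10171804 0.49470778 0.37375182] [-0.12272768 -0.08455367  0.56479012  0.81166539] [[282.8500876    0.         318.00550878]
 [  0.         282.8500876  197.81439974]
 [  0.           0.           1.        ]] -0.05213419819917792
```

View pics/z.png

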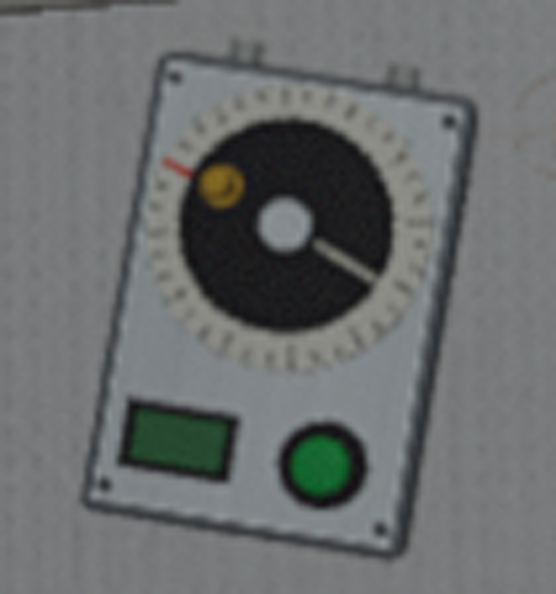

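The red line lies almost behind the stud, so the dial needs about half a turn. Counter-clockwise keeps the tool on the robot's side. I shut the fingers and move over the controller for a close look.

Request:
drive_tool(
  slide=[
    [-0.12,-0.02,0],
    [-0.25,-0.05,0],
    [-0.38,-0.07,0],
    [-0.5,-0.09,0],
    [-0.62,-0.11,0],
    [-0.75,-0.13,0],
    [-0.88,-0.16,0],
    [-1,-0.18,0],
  ],
  rotation=[
    [0,0,0.05],
    [0,0,0.1],
    [0,0,0.14],
    [0,0,0.19],
    [0,0,0.24],
    [0,0,0.28],
    [0,0,0.33],
    [0,0,0.37],
  ],
  gripper=0,
)

```text
clock: 1.2
eef_pos: [0.3933, 0.3389, 0.2034]
tool_rot: [0.267, 0.964, -0.0, -0.0]
ft_force: [-0.0, -0.0, -0.5]
grip_width: 0.0
grasp_force: 0.0
```

```bash
cat >> h.py <<'E'
def delta(p,ang=None,ret=False):
    "print scaled slide/turn from measured pose to TCP p, tool pointing down, tool x at ang deg"
    o=bot.get_obs();r=R.from_quat(o["tool_rot"])
    s=r.inv().apply(np.array(p)-o["eef_pos"])/.25
    a=np.deg2rad(ang);x=np.array([np.cos(a),np.sin(a),0]);z=np.array([0,0,-1.])
    t=R.from_matrix(np.c_[x,np.cross(z,x),z])
    return s.round(3),((r.inv()*t).as_rotvec()/.5).round(3)
E
python3 - <<'E'
from h import *
o=bot.get_obs();print(o["clock"],o["eef_pos"],o["tool_rot"],o["joint_pos"],o["grip_width"])
print(delta((.56,.216,.2),149))
E
```

```text
1.2 [0.39326392 0.3389453  0.20335993] [ 2.67125108e-01  9.63661814e-01 -2.42514366e-04 -1.63095872e-04] [7.11348117e-01 2.79275841e-01 5.58358842e-02 1.34794088e+00
 1.75620928e-06 1.25216513e+00] 2.1514493493030716e-05
(array([-0.825, -0.078,  0.013]), array([-0.001, -0.   ,  0.   ]))
```

Request:
drive_tool(
  slide=[
    [-0.12,-0.01,0],
    [-0.25,-0.02,0],
    [-0.38,-0.03,0],
    [-0.5,-0.05,0],
    [-0.62,-0.06,0.02],
    [-0.74,-0.07,0.04],
    [-0.82,-0.08,0.05],
    [-0.82,-0.08,0.05],
  ],
  rotation=[
    [0,0,0],
    [0,0,0],
    [0,0,0],
    [0,0,0],
    [0,0,0],
    [0,0,0],
    [0,0,0],
    [0,0,0],
  ],
)

```text
clock: 2.2
eef_pos: [0.5585, 0.2164, 0.1904]
tool_rot: [0.268, 0.964, -0.0, -0.001]
ft_force: [0.7, -0.3, -0.3]
grip_width: 0.0004
grasp_force: 0.0
```

Run:
```python
from h import *
c=bot.camera("wrist");save(c,"w1");o=bot.get_obs();print(o["clock"],o["eef_pos"],c["xyz"])
K=c["camera_matrix"]
def proj(p):
    q=R.from_quat(c["orientation"]).inv().apply(np.array(p)-c["xyz"]);s=np.array([q[0],-q[1]])/-q[2];s*=1+c["k1"]*(s@s);return K[:2,:2]@s+K[:2,2]
for p in ((.567,.194,.069),(.5853,.2235,.091),(.4526,.1808,.072)): print(proj(p))
```

```text
2.25 [0.55788784 0.21709538 0.19072581] [0.49290644 0.25517892 0.36127693]
[305.13135521 202.37306114]
[338.45050088 209.52501324]
[232.91625798 115.72915691]
```

View pics/w1.png

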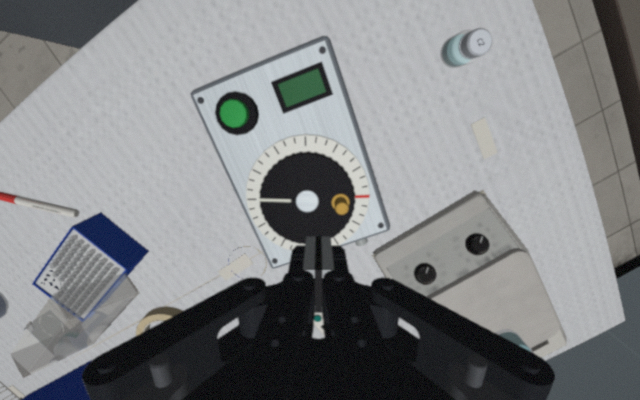

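The wrist view shows the dial hub at (307,201), index line running left to (262,200), stud (341,204), red line (362,196), button (233,113). The earlier projections agree with it. Next I measure the angles.

```bash
cat >> h.py <<'E'
def dial(c,guess=(.567,.194)):
    "dial centre, index, red, stud, button from a view: rectify by rays onto planes"
    hsv=cv2.cvtColor(c["image"],cv2.COLOR_RGB2HSV)
    vv,uu=np.mgrid[0:400,0:640];uv=np.c_[uu.ravel(),vv.ravel()]
    H,S,V=[hsv[:,:,i].ravel().astype(int) for i in range(3)]
    P=plane(c,uv,.069)[:,:2];Q=plane(c,uv,.063)[:,:2];B=plane(c,uv,.072)[:,:2];g=np.array(guess)
    out={}
    # hub (bright or grey centre cap)
    near=np.hypot(*(P-g).T)<.016
    m=near&(V>110)&(S<70);ctr=np.median(P[m],0) if m.any() else g
    for _ in range(4): ctr=P[(np.hypot(*(P-ctr).T)<.0155)&(V>100)&(S<80)].mean(0)
    out["hub"]=ctr
    return out,(H,S,V,P,Q,B)
def line(pts,w,ctr):
    d=(pts-ctr);t=(d*w[:,None]).sum(0);return np.degrees(np.arctan2(t[1],t[0]))
def angles(c,ctr):
    _,(H,S,V,P,Q,B)=dial(c,ctr)
    r=np.hypot(*(P-ctr).T);m=(r>.020)&(r<.047)&(V>110)&(S<70)
    rq=np.hypot(*(Q-ctr).T);k=(rq>.049)&(rq<.075)&((H<8)|(H>172))&(S>90)
    f=lambda X,k:(round(line(X[k],np.ones(k.sum()),ctr),2),int(k.sum())) if k.any() else None
    return dict(index=f(P,m),red=f(Q,k))
E
python3 - <<'E'
from h import *
for n in ("wrist","top"):
    c=bot.camera(n);o,(H,S,V,P,Q,B)=dial(c);print(n,o["hub"],end=" ")
    # outer contour of dial (dark) as circle
    r=np.hypot(*(P-o["hub"]).T)
    m=((V<70)&(r<.058)).reshape(400,640).astype(np.uint8)
    ct=max(cv2.findContours(m,cv2.RETR_EXTERNAL,cv2.CHAIN_APPROX_NONE)[0],key=len)
    h=cv2.convexHull(ct).reshape(-1,2);X=plane(c,h,.069)[:,:2].astype(np.float32)
    ce,rad=cv2.minEnclosingCircle((X*1000));print("circle",ce,rad)
    g=(H>45)&(H<90)&(S>150)&(V>70)&(np.hypot(*(B-[.4526,.1808]).T)<.02);print("btn",B[g].mean(0),g.sum(),np.sqrt(4*g.sum()/np.pi))
    print(angles(c,o["hub"]))
E
```

```text
wrist [0.56653921 0.19633367] circle (568.828125, 195.23687744140625) 55.40163040161133
btn [0.45093989 0.18249219] 604 27.73151068766428
{'index': (np.float64(-122.91), 90), 'red': (np.float64(60.7), 34)}
top [0.5689587  0.19575146] circle (569.338623046875, 198.96630859375) 55.48979949951172
btn [0.45252186 0.1805328 ] 88 10.585134856802455
{'index': (np.float64(-124.93), 2), 'red': None}
```

Run:
```python
from h import *
c=bot.camera("top")
vv,uu=np.mgrid[60:170,150:320];uv=np.c_[uu.ravel(),vv.ravel()]
d=c["z_map"][vv.ravel(),uu.ravel()];r=ray(c,uv);X=np.array(c["xyz"])+r*d[:,None]
for h in(.03,.06,.09,.12):
    m=(X[:,2]>h)&(X[:,1]>.16)&(d>0);print(h,X[m].min(0),X[m].max(0))
print(delta((.606,.2135,.078),147))
```

```text
0.03 [0.56196774 0.17066239 0.03000883] [0.95742988 0.3974557  0.67231194]
0.06 [0.56196774 0.17066239 0.06002253] [0.93664606 0.3974557  0.67231194]
0.09 [0.56196774 0.17066239 0.09000558] [0.87073666 0.37282046 0.67231194]
0.12 [0.56196774 0.17066239 0.12007742] [0.87073666 0.33397616 0.67231194]
(array([-0.176,  0.084,  0.454]), array([ 0.001, -0.   ,  0.075]))
```

Request:
drive_tool(
  slide=[
    [-0.09,0.04,0],
    [-0.18,0.08,0],
    [-0.18,0.08,0.09],
    [-0.18,0.08,0.18],
    [-0.18,0.08,0.27],
    [-0.18,0.08,0.36],
    [-0.18,0.08,0.45],
    [-0.18,0.08,0.45],
  ],
  rotation=[
    [0,0,0.04],
    [0,0,0.08],
    [0,0,0.08],
    [0,0,0.08],
    [0,0,0.08],
    [0,0,0.08],
    [0,0,0.08],
    [0,0,0.08],
  ],
)

```text
clock: 3.4
eef_pos: [0.6047, 0.2116, 0.0769]
tool_rot: [0.285, 0.958, -0.001, -0.002]
ft_force: [-0.2, 0.1, 0.2]
grip_width: 0.0002
grasp_force: 0.0
```

Run:
```python
from h import *
c=bot.camera("wrist");save(c,"w2");o=bot.get_obs();print(o["eef_pos"],o["ft_force"])
o,_=dial(c,(.5665,.1963));print(o,angles(c,o["hub"]))
```

```text
[0.60589312 0.21185497 0.07837565] [ 0.14425174 -0.13235619  0.42632564]
{'hub': array([0.56673107, 0.19610556])} {'index': (np.float64(-122.71), 211), 'red': (np.float64(62.16), 85)}
```

View pics/w2.png

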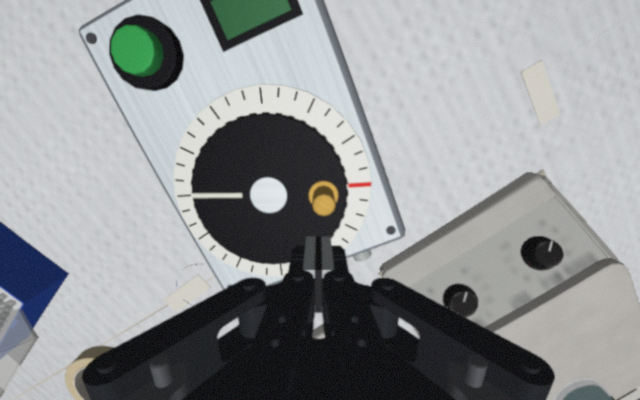

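Clear gap between finger and stud (321,200), with the red line at (360,184). I work out the arc, with the finger's flat side kept radial.

```bash
cat >> h.py <<'E'
C=np.array([.5667,.1961])
def arc(t0,t1,n=8,off=.018,z=.078,lead=0,k=0.0):
    o=bot.get_obs();print(round(o["clock"],2),o["eef_pos"].round(4),o["ft_force"].round(1))
    S=[];T=[]
    for t in np.linspace(t0,t1,n+1)[1:]:
        a=np.radians(t);p=C+.036*np.array([np.cos(a),np.sin(a)])-off*np.array([-np.sin(a),np.cos(a)])
        s,r=delta([*p,z],t+90+lead);S.append(list(map(float,s.round(3))));T.append(list(map(float,r.round(2))))
    print(S);print(T)
E
python3 -c "
from h import *
arc(55,80)"
```

```text
3.45 [0.6059 0.2119 0.0784] [ 0.1 -0.1  0.4]
[[0.028, 0.007, 0.002], [0.036, 0.011, 0.002], [0.044, 0.014, 0.002], [0.053, 0.016, 0.002], [0.061, 0.019, 0.002], [0.07, 0.02, 0.002], [0.078, 0.021, 0.002], [0.087, 0.022, 0.002]]
[[-0.0, -0.0, -0.04], [-0.0, -0.0, -0.15], [-0.0, -0.0, -0.26], [-0.0, -0.0, -0.37], [-0.0, -0.0, -0.48], [-0.0, -0.0, -0.59], [-0.0, -0.0, -0.7], [-0.0, -0.0, -0.81]]
```

Request:
drive_tool(
  slide=[
    [0.018,0.005,0],
    [0.036,0.011,0],
    [0.044,0.014,0],
    [0.053,0.016,0],
    [0.061,0.019,0],
    [0.07,0.02,0],
    [0.078,0.021,0],
    [0.087,0.022,0],
  ],
  rotation=[
    [0,0,-0.04],
    [0,0,-0.15],
    [0,0,-0.26],
    [0,0,-0.37],
    [0,0,-0.48],
    [0,0,-0.59],
    [0,0,-0.7],
    [0,0,-0.81],
  ],
)

```text
clock: 4.45
eef_pos: [0.5924, 0.2286, 0.0803]
tool_rot: [0.086, 0.996, 0.001, 0.001]
ft_force: [0.5, -0.1, 0.5]
grip_width: -0.0002
grasp_force: 0.0
```

Run:
```python
from h import *
c=bot.camera("wrist")
o,_=dial(c,C);print(o,angles(c,C));arc(80,108)
```

```text
{'hub': array([0.56657654, 0.196184  ])} {'index': (np.float64(-122.8), 225), 'red': (np.float64(63.02), 81)}
4.5 [0.5921 0.2288 0.0803] [ 0.1 -1.   0. ]
[[0.014, 0.002, 0.009], [0.024, 0.005, 0.009], [0.033, 0.008, 0.009], [0.042, 0.011, 0.009], [0.052, 0.013, 0.009], [0.062, 0.014, 0.009], [0.072, 0.015, 0.009], [0.082, 0.015, 0.009]]
[[0.0, 0.0, -0.11], [0.0, 0.0, -0.24], [0.0, 0.0, -0.36], [0.0, 0.0, -0.48], [0.0, 0.0, -0.6], [0.0, 0.0, -0.72], [0.0, 0.0, -0.85], [0.0, 0.0, -0.97]]
```

Run:
```python
from h import *
c=bot.camera("wrist");cv2.imwrite("pics/w3.png",cv2.resize(c["image"][80:320,160:480,::-1],None,fx=2.4,fy=2.4))
print(bot.get_obs()["joint_pos"])
```

```text
[3.68354493e-01 5.76226897e-01 1.85865924e-01 1.17796170e+00
 1.41736713e-04 5.42083030e-01]
```

View pics/w3.png

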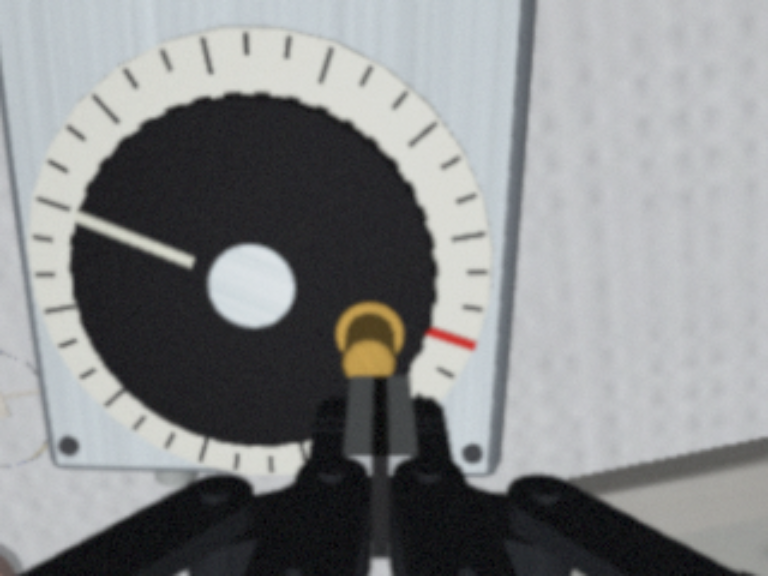

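The finger's front edge (380,377 in the crop) appears just behind the stud (370,345), not overlapping it. I check the offsets by rays.

Run:
```python
from h import *
c=bot.camera("wrist")
f=lambda u,v:(160+u/2.4,80+v/2.4)
print("foot",plane(c,f(370,335),.070));print("top",plane(c,f(369,360),.091));print("finger edge z .08",plane(c,f(380,377),.080), plane(c,f(343,377),.08),plane(c,f(416,377),.08))
hsv=cv2.cvtColor(c["image"],cv2.COLOR_RGB2HSV)
o=bot.get_obs();print(o["eef_pos"],R.from_quat(o["tool_rot"]).as_matrix()[:,0])
print("dial left/right",[plane(c,f(*p),.069)[0].round(4) for p in((72,250),(436,270),(255,94),(250,445))], plane(c,f(251,285),.069))
```

```text
foot [[0.58677575 0.22668383 0.07      ]]
top [[0.58532172 0.22692505 0.091     ]]
finger edge z .08 [[0.59560591 0.22800923 0.08      ]] [[0.59383472 0.2179593  0.08      ]] [[0.59733797 0.23778814 0.08      ]]
[0.59227806 0.22846303 0.07997912] [-0.98476441  0.17388383 -0.00186466]
dial left/right [array([0.5478, 0.1491, 0.069 ]), array([0.5712, 0.2482, 0.069 ]), array([0.516 , 0.2091, 0.069 ]), array([0.6163, 0.1842, 0.069 ])] [[0.5665176  0.19630269 0.069     ]]
```

Run:
```python
from h import *
c=bot.camera("wrist");o=np.array(c["xyz"]);e=bot.get_obs();print(e["eef_pos"],e["ft_force"]);rt=R.from_quat(e["tool_rot"]).inv()
for u in (308,310,318,326,329,331):
  for v in (228,233,236,238,240,244,250,258,264,267):
    d=c["z_map"][v,u];X=o+ray(c,(u,v))[0]*d;print(u,v,X.round(4),(rt.apply(X-e["eef_pos"])*1000).round(1))
```

```text
[0.59226142 0.22832426 0.07975117] [-0.9094722  -0.00408164  0.12415886]
308 228 [0.583  0.2236 0.0917] [  8.2  -6.2 -12. ]
308 233 [0.5861 0.2231 0.0923] [  5.2  -6.2 -12.6]
308 236 [0.5792 0.225  0.1118] [ 12.2  -5.5 -32. ]
308 238 [0.5785 0.2253 0.116 ] [ 13.   -5.4 -36.3]
308 240 [0.5787 0.2253 0.1179] [ 12.8  -5.3 -38.1]
308 244 [0.5795 0.2253 0.1209] [ 12.   -5.2 -41.2]
308 250 [0.5799 0.2254 0.1266] [ 11.6  -5.  -46.8]
308 258 [0.5788 0.2259 0.1366] [ 12.8  -4.7 -56.9]
308 264 [0.5788 0.2261 0.1418] [ 12.7  -4.5 -62.1]
308 267 [0.579  0.2261 0.144 ] [ 12.5  -4.4 -64.2]
310 228 [0.5835 0.2248 0.0911] [  8.   -5.  -11.3]
310 233 [0.587  0.2241 0.0906] [  4.4  -5.1 -10.9]
310 236 [0.5785 0.2263 0.1137] [ 13.1  -4.4 -34. ]
310 238 [0.5793 0.2261 0.1145] [ 12.3  -4.4 -34.7]
310 240 [0.5793 0.2262 0.1169] [ 12.3  -4.3 -37.2]
310 244 [0.5793 0.2263 0.1217] [ 12.4  -4.2 -42. ]
310 250 [0.5789 0.2266 0.129 ] [ 12.8  -4.  -49.2]
310 258 [0.5788 0.2268 0.1368] [ 12.9  -3.8 -57. ]
310 264 [0.5796 0.2268 0.1407] [ 12.1  -3.7 -60.9]
310 267 [0.5791 0.227  0.1441] [ 12.6  -3.6 -64.4]
318 228
[... 1314 characters left out ...]
 [0.581  0.2355 0.128 ] [ 12.3   5.2 -48.2]
329 258 [0.5806 0.2353 0.1362] [ 12.5   4.9 -56.5]
329 264 [0.581  0.235  0.1407] [ 12.1   4.7 -61. ]
329 267 [0.5811 0.2349 0.1432] [ 12.1   4.6 -63.5]
331 228 [0.595  0.2369 0.0698] [-1.2  8.9  9.9]
331 233 [0.6001 0.2362 0.0669] [-6.3  9.1 12.9]
331 236 [0.6062 0.2356 0.0587] [-12.4   9.5  21.1]
331 238 [0.608  0.2353 0.0583] [-14.3   9.6  21.5]
331 240 [0.6099 0.235  0.0576] [-16.2   9.6  22.2]
331 244 [0.6136 0.2345 0.0568] [-19.9   9.7  23. ]
331 250 [0.5808 0.2365 0.1287] [ 12.7   6.1 -49. ]
331 258 [0.5811 0.2361 0.1357] [ 12.3   5.8 -56. ]
331 264 [0.5806 0.2359 0.1418] [ 12.7   5.5 -62.1]
331 267 [0.581  0.2358 0.1436] [ 12.3   5.4 -63.9]
```

The depth map says the visible finger ends about 32 mm above the reported TCP, and nothing has touched the stud. I check this from the scene camera before going lower.

Run:
```python
from h import *
c=bot.camera("scene");K=c["camera_matrix"];e=bot.get_obs()
def proj(p):
    q=R.from_quat(c["orientation"]).inv().apply(np.array(p)-c["xyz"]);s=np.array([q[0],-q[1]])/-q[2];s*=1+c["k1"]*(s@s);return K[:2,:2]@s+K[:2,2]
t=proj(e["eef_pos"]);print(t,proj(e["eef_pos"]+[0,0,.032]),proj([.586,.2266,.069]),proj([.586,.2266,.091]))
u,v=t.astype(int);im=c["image"][v-70:v+40,u-60:u+60,::-1]
cv2.imwrite("pics/s2.png",cv2.resize(im,None,fx=5,fy=5,interpolation=cv2.INTER_CUBIC));print(u-60,v-70)
```

```text
[267.64533217 165.36226624] [266.97154609 156.75116383] [266.83817179 169.47699492] [266.36962717 163.64175524]
207 95
```

View pics/s2.png

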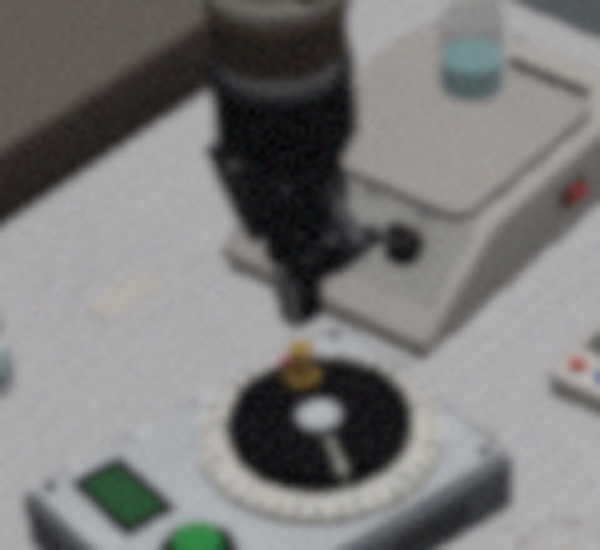

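The real fingertip (crop 297,320) hangs above the stud's top (300,345), about 25–30 mm above the reported TCP. I back off behind the stud and go down in steps, checking against depth.

```bash
python3 -c "
from h import *
print(delta((.609,.212,.052),147))"
```

```text
(array([-0.077, -0.052,  0.11 ]), array([0.002, 0.002, 0.802]))
```

Request:
drive_tool(
  slide=[
    [-0.02,-0.013,0],
    [-0.04,-0.026,0],
    [-0.06,-0.04,0],
    [-0.077,-0.052,0],
    [-0.077,-0.052,0.04],
    [-0.077,-0.052,0.08],
    [-0.077,-0.052,0.11],
    [-0.077,-0.052,0.11],
  ],
  rotation=[
    [0,0,0.2],
    [0,0,0.4],
    [0,0,0.6],
    [0,0,0.8],
    [0,0,0.8],
    [0,0,0.8],
    [0,0,0.8],
    [0,0,0.8],
  ],
)

```text
clock: 5.7
eef_pos: [0.6074, 0.2115, 0.0497]
tool_rot: [0.283, 0.959, -0.001, -0.001]
ft_force: [-0.4, -0.3, -0.1]
grip_width: 0.0002
grasp_force: 0.0
```

```bash
cat >> h.py <<'E'
def tip(c):
    "lowest finger points seen, tool frame mm"
    e=bot.get_obs();rt=R.from_quat(e["tool_rot"]).inv()
    vv,uu=np.mgrid[215:300,290:350];uv=np.c_[uu.ravel(),vv.ravel()];d=c["z_map"][uv[:,1],uv[:,0]]
    X=np.array(c["xyz"])+ray(c,uv)*d[:,None];q=rt.apply(X-e["eef_pos"])*1000
    m=(q[:,0]>9)&(q[:,0]<15)&(abs(q[:,1])<9)&(q[:,2]<-18)&(d>0)&(c["image"][uv[:,1],uv[:,0]].max(1)<120)
    return np.percentile(q[m,2],[50,95,99,100]).round(1),q[m].min(0).round(1),q[m].max(0).round(1),X[m,2].min().round(4)
E
python3 - <<'E'
from h import *
c=bot.camera("wrist");print(bot.get_obs()["eef_pos"],tip(c));print(angles(c,C))
c2=bot.camera("scene");e=bot.get_obs()
vv,uu=np.mgrid[130:200,240:300];uv=np.c_[uu.ravel(),vv.ravel()];d=c2["z_map"][uv[:,1],uv[:,0]]
X=np.array(c2["xyz"])+ray(c2,uv)*d[:,None];m=(np.hypot(*(X[:,:2]-e["eef_pos"][:2]).T)<.016)&(X[:,2]>.072)&(d>0);Z=np.sort(X[m,2]);print(Z[:12].round(3))
E
```

```text
[0.60796014 0.21168228 0.05044727] (array([-64.6, -19.3, -18.4, -18.1]), array([  9.,  -9., -87.]), array([ 15. ,   9. , -18.1]), np.float64(0.0686))
{'index': (np.float64(-122.97), 325), 'red': (np.float64(62.41), 120)}
[0.072 0.076 0.077 0.078 0.08  0.081 0.081 0.081 0.082 0.083 0.083 0.083]
```

Tip now about 10 mm below the stud's top, touching nothing. Push the arc in 26° pieces.

```bash
python3 -c "
from h import *
arc(48,76,off=.0195,z=.0495)"
```

```text
5.8 [0.6084 0.2118 0.051 ] [ 0.   0.  -0.3]
[[0.014, -0.008, 0.006], [0.023, -0.002, 0.006], [0.031, 0.003, 0.006], [0.04, 0.007, 0.006], [0.05, 0.011, 0.006], [0.059, 0.014, 0.006], [0.069, 0.016, 0.006], [0.079, 0.018, 0.006]]
[[-0.0, -0.0, 0.2], [-0.0, -0.0, 0.07], [-0.0, -0.0, -0.05], [-0.0, -0.0, -0.17], [-0.0, -0.0, -0.29], [-0.0, -0.0, -0.42], [-0.0, -0.0, -0.54], [-0.0, -0.0, -0.66]]
```

Request:
drive_tool(
  slide=[
    [0.014,0,0.003],
    [0.023,0.002,0.004],
    [0.031,0.004,0.004],
    [0.04,0.007,0.004],
    [0.05,0.011,0.004],
    [0.059,0.014,0.004],
    [0.069,0.016,0.004],
    [0.079,0.018,0.004],
  ],
  rotation=[
    [0,0,0],
    [0,0,0],
    [0,0,-0.05],
    [0,0,-0.17],
    [0,0,-0.29],
    [0,0,-0.42],
    [0,0,-0.54],
    [0,0,-0.66],
  ],
)

```text
clock: 6.8
eef_pos: [0.5948, 0.2263, 0.0504]
tool_rot: [0.121, 0.993, 0.0, 0.001]
ft_force: [0.9, -0.3, -0.3]
grip_width: 0.0003
grasp_force: 0.6
```

Run:
```python
from h import *
c=bot.camera("wrist");o,_=dial(c,C);print(o,angles(c,C));arc(76,103,off=.0195,z=.05)
```

```text
{'hub': array([0.5665386 , 0.19612449])} {'index': (np.float64(-105.37), 281), 'red': (np.float64(63.29), 102)}
6.85 [0.5945 0.2265 0.0504] [ 0.7 -0.  -0.4]
[[0.009, 0.003, 0.001], [0.018, 0.007, 0.001], [0.027, 0.01, 0.001], [0.036, 0.013, 0.001], [0.046, 0.016, 0.001], [0.055, 0.017, 0.001], [0.065, 0.018, 0.001], [0.074, 0.019, 0.001]]
[[0.0, 0.0, -0.11], [0.0, 0.0, -0.23], [0.0, 0.0, -0.35], [0.0, 0.0, -0.46], [0.0, 0.0, -0.58], [0.0, 0.0, -0.7], [0.0, 0.0, -0.82], [0.0, 0.0, -0.94]]
```

The dial turns. Continue.

Request:
drive_tool(
  slide=[
    [0.009,0.003,0.001],
    [0.018,0.007,0.001],
    [0.027,0.01,0.001],
    [0.036,0.013,0.001],
    [0.046,0.016,0.001],
    [0.055,0.017,0.001],
    [0.065,0.018,0.001],
    [0.074,0.019,0.001],
  ],
  rotation=[
    [0,0,-0.11],
    [0,0,-0.23],
    [0,0,-0.35],
    [0,0,-0.46],
    [0,0,-0.58],
    [0,0,-0.7],
    [0,0,-0.82],
    [0,0,-0.94],
  ],
)

```text
clock: 7.85
eef_pos: [0.5781, 0.2356, 0.0504]
tool_rot: [-0.113, 0.994, 0.0, 0.001]
ft_force: [1.3, 0.1, 0.1]
grip_width: -0.0002
grasp_force: 0.5
```

Run:
```python
from h import *
c=bot.camera("wrist");o,_=dial(c,C);print(o,angles(c,C));arc(103,130,off=.0195,z=.05)
```

```text
{'hub': array([0.56675857, 0.19616899])} {'index': (np.float64(-78.12), 291), 'red': None}
7.9 [0.5778 0.2357 0.0503] [ 1.4 -1.6  0.9]
[[0.009, 0.004, 0.001], [0.018, 0.008, 0.001], [0.027, 0.011, 0.001], [0.036, 0.014, 0.001], [0.046, 0.016, 0.001], [0.055, 0.018, 0.001], [0.065, 0.019, 0.001], [0.075, 0.02, 0.001]]
[[0.0, 0.0, -0.12], [0.0, 0.0, -0.23], [0.0, 0.0, -0.35], [0.0, 0.0, -0.47], [0.0, 0.0, -0.59], [0.0, 0.0, -0.7], [-0.0, 0.0, -0.82], [-0.0, 0.0, -0.94]]
```

Request:
drive_tool(
  slide=[
    [0.009,0.004,0.001],
    [0.018,0.008,0.001],
    [0.027,0.011,0.001],
    [0.036,0.014,0.001],
    [0.046,0.016,0.001],
    [0.055,0.018,0.001],
    [0.065,0.019,0.001],
    [0.075,0.02,0.001],
  ],
  rotation=[
    [0,0,-0.12],
    [0,0,-0.23],
    [0,0,-0.35],
    [0,0,-0.47],
    [0,0,-0.59],
    [0,0,-0.7],
    [0,0,-0.82],
    [0,0,-0.94],
  ],
)

```text
clock: 8.9
eef_pos: [0.5587, 0.2364, 0.0501]
tool_rot: [-0.341, 0.94, 0.0, 0.001]
ft_force: [1.7, 0.6, 1.1]
grip_width: -0.0001
grasp_force: 0.5
```

Run:
```python
from h import *
c=bot.camera("wrist");o,_=dial(c,C);print(o,angles(c,C));arc(130,157,off=.0195,z=.05)
```

```text
{'hub': array([0.56677546, 0.1963296 ])} {'index': (np.float64(-50.92), 291), 'red': None}
8.95 [0.5583 0.2363 0.0501] [-0.2  0.7  0.5]
[[0.008, 0.003, 0.0], [0.017, 0.007, 0.0], [0.026, 0.011, 0.0], [0.035, 0.013, 0.0], [0.045, 0.016, 0.0], [0.054, 0.017, 0.0], [0.064, 0.018, 0.0], [0.074, 0.019, 0.0]]
[[-0.0, 0.0, -0.12], [-0.0, 0.0, -0.24], [-0.0, 0.0, -0.35], [-0.0, 0.0, -0.47], [-0.0, 0.0, -0.59], [-0.0, 0.0, -0.71], [-0.0, 0.0, -0.83], [-0.0, 0.0, -0.94]]
```

Request:
drive_tool(
  slide=[
    [0.009,0.003,0],
    [0.018,0.007,0],
    [0.027,0.011,0],
    [0.036,0.014,0],
    [0.045,0.016,0],
    [0.055,0.017,0],
    [0.065,0.018,0],
    [0.075,0.019,0],
  ],
  rotation=[
    [0,0,-0.12],
    [0,0,-0.24],
    [0,0,-0.35],
    [0,0,-0.47],
    [0,0,-0.59],
    [0,0,-0.71],
    [0,0,-0.83],
    [0,0,-0.94],
  ],
)

```text
clock: 9.95
eef_pos: [0.5411, 0.2281, 0.05]
tool_rot: [-0.55, 0.835, 0.0, 0.001]
ft_force: [0.2, 2.0, -0.4]
grip_width: 0.0001
grasp_force: 0.5
```

Run:
```python
from h import *
c=bot.camera("wrist");o,_=dial(c,C);print(o,angles(c,C),bot.get_obs()["joint_pos"][5]);arc(157,184,off=.0195,z=.05)
```

```text
{'hub': array([0.56674152, 0.19644934])} {'index': (np.float64(-23.36), 292), 'red': None} -0.7681723481965831
10.0 [0.5407 0.2278 0.05  ] [-0.3 -0.1  1. ]
[[0.007, 0.003, 0.0], [0.016, 0.007, -0.0], [0.025, 0.01, -0.0], [0.034, 0.013, -0.0], [0.043, 0.015, -0.0], [0.053, 0.017, -0.0], [0.063, 0.018, -0.0], [0.072, 0.018, -0.0]]
[[-0.0, 0.0, -0.12], [-0.0, 0.0, -0.24], [-0.0, 0.0, -0.36], [-0.0, 0.0, -0.48], [-0.0, 0.0, -0.59], [-0.0, 0.0, -0.71], [-0.0, 0.0, -0.83], [-0.0, 0.0, -0.95]]
```

Request:
drive_tool(
  slide=[
    [0.009,0.003,0],
    [0.018,0.007,0],
    [0.027,0.011,0],
    [0.036,0.014,0],
    [0.045,0.016,0],
    [0.055,0.017,0],
    [0.065,0.018,0],
    [0.074,0.018,0],
  ],
  rotation=[
    [0,0,-0.12],
    [0,0,-0.24],
    [0,0,-0.35],
    [0,0,-0.47],
    [0,0,-0.59],
    [0,0,-0.71],
    [0,0,-0.83],
    [0,0,-0.94],
  ],
)

```text
clock: 11.0
eef_pos: [0.5294, 0.2128, 0.0499]
tool_rot: [0.73, -0.684, -0.0, -0.0]
ft_force: [0.1, 1.5, 0.8]
grip_width: -0.0001
grasp_force: 0.5
```

Run:
```python
from h import *
c=bot.camera("wrist");o,_=dial(c,C);print(o,angles(c,C));arc(184,211,off=.0195,z=.05)
```

```text
{'hub': array([0.56666007, 0.19656323])} {'index': (np.float64(3.9), 297), 'red': (np.float64(61.14), 52)}
11.05 [0.5292 0.2124 0.0498] [-0.6  1.3  1.5]
[[0.006, 0.003, -0.001], [0.015, 0.007, -0.001], [0.024, 0.01, -0.001], [0.034, 0.013, -0.001], [0.043, 0.015, -0.001], [0.052, 0.017, -0.001], [0.062, 0.018, -0.001], [0.072, 0.018, -0.001]]
[[-0.0, 0.0, -0.13], [-0.0, 0.0, -0.24], [-0.0, 0.0, -0.36], [-0.0, 0.0, -0.48], [-0.0, 0.0, -0.6], [-0.0, 0.0, -0.72], [-0.0, 0.0, -0.83], [-0.0, 0.0, -0.95]]
```

Request:
drive_tool(
  slide=[
    [0.009,0.003,0],
    [0.018,0.007,0],
    [0.027,0.011,0],
    [0.036,0.014,0],
    [0.045,0.016,0],
    [0.054,0.017,0],
    [0.064,0.018,0],
    [0.073,0.018,0],
  ],
  rotation=[
    [0,0,-0.12],
    [0,0,-0.24],
    [0,0,-0.35],
    [0,0,-0.47],
    [0,0,-0.59],
    [0,0,-0.71],
    [0,0,-0.83],
    [0,0,-0.94],
  ],
)

```text
clock: 12.05
eef_pos: [0.5257, 0.1941, 0.0497]
tool_rot: [0.869, -0.496, -0.0, -0.0]
ft_force: [0.4, 0.6, -0.3]
grip_width: -0.0
grasp_force: 0.5
```

Run:
```python
from h import *
c=bot.camera("wrist");o,_=dial(c,C);print(o,angles(c,o["hub"]));arc(211,235,off=.0195,z=.05)
```

```text
{'hub': array([0.56656951, 0.19669649])} {'index': (np.float64(29.48), 290), 'red': (np.float64(59.68), 60)}
12.1 [0.5257 0.1938 0.0497] [-0.7  0.4  0.4]
[[0.006, 0.003, -0.001], [0.014, 0.006, -0.001], [0.022, 0.009, -0.001], [0.03, 0.012, -0.001], [0.039, 0.014, -0.001], [0.047, 0.016, -0.001], [0.055, 0.017, -0.001], [0.064, 0.018, -0.001]]
[[0.0, 0.0, -0.12], [0.0, 0.0, -0.22], [0.0, 0.0, -0.33], [0.0, 0.0, -0.43], [0.0, 0.0, -0.54], [0.0, 0.0, -0.64], [0.0, 0.0, -0.74], [0.0, 0.0, -0.85]]
```

Request:
drive_tool(
  slide=[
    [0.008,0.003,0],
    [0.016,0.006,0],
    [0.024,0.009,0],
    [0.032,0.012,0],
    [0.04,0.014,0],
    [0.048,0.016,0],
    [0.056,0.017,0],
    [0.065,0.018,0],
  ],
  rotation=[
    [0,0,-0.11],
    [0,0,-0.22],
    [0,0,-0.33],
    [0,0,-0.43],
    [0,0,-0.54],
    [0,0,-0.64],
    [0,0,-0.74],
    [0,0,-0.85],
  ],
)

```text
clock: 13.1
eef_pos: [0.53, 0.1777, 0.0496]
tool_rot: [0.954, -0.301, -0.0, 0.0]
ft_force: [-0.8, 1.2, -0.1]
grip_width: -0.0001
grasp_force: 0.5
```

```bash
cat >> h.py <<'E'
def fit(c,hub):
    "index and red as fitted lines: angle of each about hub, and of the index line itself"
    _,(H,S,V,P,Q,B)=dial(c,hub)
    r=np.hypot(*(P-hub).T);m=(r>.018)&(r<.0485)&(V>110)&(S<70)
    rq=np.hypot(*(Q-hub).T);k=(rq>.050)&(rq<.075)&((H<8)|(H>172))&(S>60)
    out=[]
    for X,s in ((P,m),(Q,k)):
        f=cv2.fitLine((X[s]*1000).astype(np.float32),cv2.DIST_HUBER,0,.01,.01).ravel()
        d=f[:2]*np.sign(f[:2]@(X[s].mean(0)-hub));out.append((round(float(np.degrees(np.arctan2(d[1],d[0]))),2),X[s].mean(0).round(5),int(s.sum())))
    a,b=out[0],out[1];A=np.radians(a[0]);n=np.array([-np.sin(A),np.cos(A)])
    print("index",a,"red",b,"red off index line mm",round(float((b[1]-a[1])@n*1000),2),"hub off",round(float((hub-a[1])@n*1000),2))
E
python3 - <<'E'
from h import *
c=bot.camera("wrist");o,_=dial(c,C);print(o,angles(c,o["hub"]));fit(c,o["hub"]);arc(235,240,off=.0195,z=.05)
x=c["image"];cv2.imwrite("pics/w4.png",cv2.resize(x[90:290,200:430,::-1],None,fx=3,fy=3,interpolation=cv2.INTER_CUBIC))
E
```

```text
{'hub': array([0.56638996, 0.19671059])} {'index': (np.float64(52.56), 292), 'red': (np.float64(58.82), 78)}
index (46.26, array([0.58419, 0.22073]), 333) red (61.71, array([0.59716, 0.24767]), 98) red off index line mm 9.26 hub off -3.75
13.15 [0.5302 0.1775 0.0496] [-1.3 -0.1 -0.2]
[[0.001, -0.0, -0.002], [0.002, 0.001, -0.002], [0.004, 0.002, -0.002], [0.005, 0.002, -0.002], [0.007, 0.003, -0.002], [0.009, 0.004, -0.002], [0.01, 0.005, -0.002], [0.012, 0.005, -0.002]]
[[0.0, 0.0, -0.02], [0.0, 0.0, -0.04], [0.0, 0.0, -0.07], [0.0, 0.0, -0.09], [0.0, 0.0, -0.11], [0.0, 0.0, -0.13], [0.0, 0.0, -0.15], [0.0, 0.0, -0.18]]
```

View pics/w4.png

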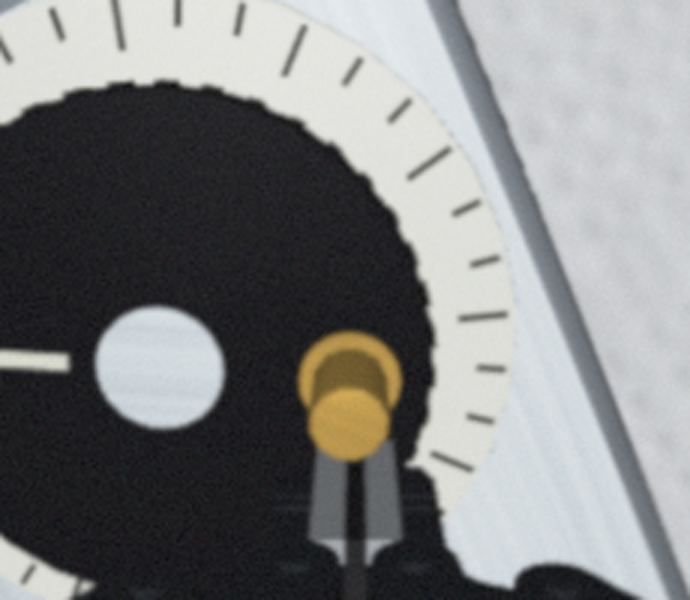

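The finger is behind the stud (350,400), the index stub is at (35,360), and the crop cut off the red line. I refit the lines with a tighter mask.

```bash
sed -i 's/(r>.018)&(r<.0485)&(V>110)&(S<70)/(r>.020)\&(r<.045)\&(V>120)\&(S<70)\&(((P-hub)@np.array([.49,.87]))>0)/' h.py
cat >> h.py <<'E'
def rimcentre(c,hub):
    "circle through the dial's rim: outermost dark points along rays of the hull, RANSAC-free robust fit"
    from scipy.optimize import least_squares
    _,(H,S,V,P,Q,B)=dial(c,hub)
    d=P-hub;r=np.hypot(*d.T);a=np.degrees(np.arctan2(d[:,1],d[:,0]));pts=[]
    for t in range(-180,180,4):
        s=(abs(a-t)<2)&(r>.040)&(r<.062)
        if s.sum()<20: continue
        w=s&(V>140)&(S<60)
        if w.sum()<4 or (V[s&(r<.047)]>90).any(): continue
        pts.append(P[w][np.argsort(r[w])[:3]].mean(0))
    pts=np.array(pts);f=least_squares(lambda p:np.hypot(*(pts-p[:2]).T)-p[2],[*hub,.052],loss="soft_l1",f_scale=.0005)
    return f.x,len(pts)
E
python3 - <<'E'
from h import *
c=bot.camera("wrist");o,_=dial(c,C);fit(c,o["hub"]);f,n=rimcentre(c,C);print(f,n);fit(c,f[:2]);print(angles(c,f[:2]))
E
```

```text
index (51.36, array([0.58642, 0.22221]), 249) red (60.96, array([0.59752, 0.24753]), 100) red off index line mm 7.14 hub off -0.35
[0.56635066 0.19580194 0.05210901] 58
index (51.63, array([0.58587, 0.2215 ]), 251) red (60.96, array([0.59752, 0.24753]), 100) red off index line mm 7.02 hub off -0.65
{'index': (np.float64(53.9), 295), 'red': (np.float64(58.93), 86)}
```

About 5–7° remain. I push 4.5° and then look squarely from above.

Request:
drive_tool(
  slide=[
    [0.002,0.001,0],
    [0.004,0.002,0],
    [0.006,0.003,0],
    [0.008,0.004,0],
    [0.0105,0.005,0],
    [0.0115,0.0055,0],
    [0.0115,0.0055,0],
    [0.0115,0.0055,0],
  ],
  rotation=[
    [0,0,-0.03],
    [0,0,-0.06],
    [0,0,-0.09],
    [0,0,-0.12],
    [0,0,-0.14],
    [0,0,-0.16],
    [0,0,-0.16],
    [0,0,-0.16],
  ],
)

```text
clock: 14.2
eef_pos: [0.5319, 0.1748, 0.0496]
tool_rot: [0.965, -0.263, 0.0, 0.0]
ft_force: [-1.5, -0.3, 1.0]
grip_width: -0.0001
grasp_force: 0.3
```

Run:
```python
from h import *
c=bot.camera("wrist");o,_=dial(c,C);print(o,angles(c,o["hub"]));fit(c,o["hub"]);print(c["xyz"],bot.get_obs()["eef_pos"])
K=c["camera_matrix"];q=R.from_quat(c["orientation"]).inv().apply(np.array([.5925,.24,.066])-c["xyz"]);u,v=(K[0,0]*q[0]/-q[2]+K[0,2],K[1,1]*-q[1]/-q[2]+K[1,2]);u,v=int(u),int(v);print(u,v)
v0,u0=max(0,v-60),max(0,u-50);cv2.imwrite("pics/w5.png",cv2.resize(c["image"][v0:v0+120,u0:u0+150,::-1],None,fx=5,fy=5,interpolation=cv2.INTER_CUBIC))
```

```text
{'hub': array([0.56634681, 0.19675155])} {'index': (np.float64(57.62), 290), 'red': (np.float64(58.57), 66)}
index (56.95, array([0.58418, 0.22366]), 249) red (61.77, array([0.59806, 0.24842]), 88) red off index line mm 1.87 hub off 0.27
[0.59551318 0.13659104 0.22042381] [0.53198247 0.17480488 0.04961121]
166 209
```

View pics/w5.png

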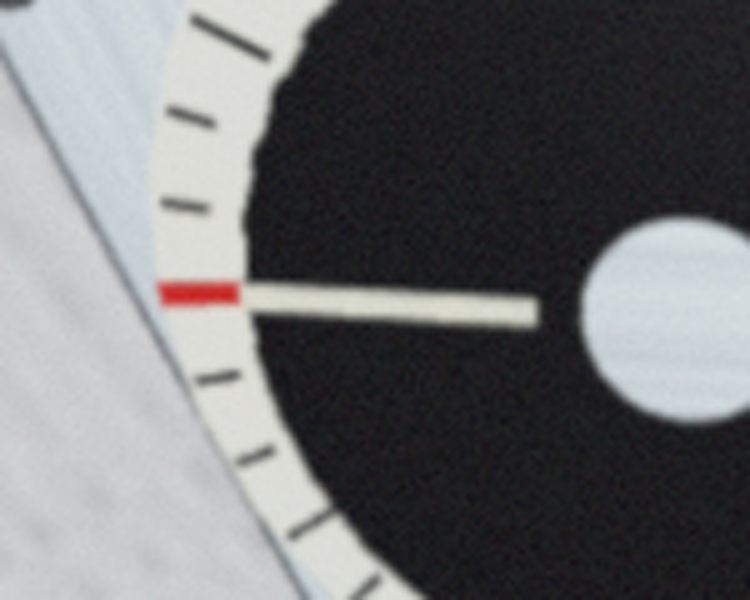

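Index (538,312)→(248,297) nearly meets the red line (240,293)→(160,294). But the camera is to one side and the ring is 6 mm lower, so I back off and look from right above the line.

Request:
drive_tool(
  slide=[
    [-0.02,0,0],
    [-0.04,0,0],
    [-0.05,0,-0.1],
    [-0.06,-0.02,-0.2],
    [-0.12,-0.1,-0.2],
    [-0.18,-0.18,-0.2],
    [-0.23,-0.26,-0.2],
    [-0.23,-0.26,-0.2],
  ],
  rotation=[
    [0,0,0],
    [0,0,0],
    [0,0,0],
    [0,0,0],
    [0,0,0],
    [0,0,0],
    [0,0,0],
    [0,0,0],
  ],
)

```text
clock: 15.25
eef_pos: [0.5149, 0.2615, 0.0996]
tool_rot: [0.965, -0.261, 0.0, -0.0]
ft_force: [0.5, -0.6, -0.3]
grip_width: -0.0001
grasp_force: 0.0
```

Run:
```python
from h import *
for i in range(2):
    c=bot.camera("wrist");o,_=dial(c,C);print(o,c["xyz"],angles(c,o["hub"]),angles(c,C));fit(c,o["hub"])
f,n=rimcentre(c,C);print(f,n,angles(c,f[:2]))
```

```text
{'hub': array([0.56649956, 0.19585545])} [0.57853768 0.22345529 0.27045172] {'index': (np.float64(56.74), 221), 'red': (np.float64(60.73), 88)} {'index': (np.float64(56.79), 227), 'red': (np.float64(60.78), 88)}
index (56.25, array([0.5844 , 0.22318]), 199) red (59.86, array([0.59584, 0.24881]), 111) red off index line mm 4.73 hub off -0.3
{'hub': array([0.56646578, 0.19602041])} [0.57852038 0.22241723 0.27034973] {'index': (np.float64(56.6), 227), 'red': (np.float64(60.75), 88)} {'index': (np.float64(56.87), 225), 'red': (np.float64(60.91), 88)}
index (56.2, array([0.58428, 0.22305]), 196) red (62.54, array([0.59597, 0.24873]), 116) red off index line mm 4.57 hub off -0.23
[0.56638455 0.19635536 0.05186943] 81 {'index': (np.float64(56.2), 229), 'red': (np.float64(60.53), 88)}
```

Run:
```python
from h import *
c=bot.camera("wrist");_,(H,S,V,P,Q,B)=dial(c,C)
r=np.hypot(*(P-C).T);m=(r>.020)&(r<.047)&(V>110)&(S<70);k=(np.hypot(*(Q-C).T)<.078)&(np.hypot(*(Q-C).T)>.047)&((H<8)|(H>172))&(S>60)
vv,uu=np.mgrid[0:400,0:640];uv=np.c_[uu.ravel(),vv.ravel()]
d=c["z_map"].ravel();X=np.array(c["xyz"])+ray(c,uv)*d[:,None]
for n,s in(("idx",m),("red",k)):
    print(n,uv[s].mean(0),uv[s].min(0),uv[s].max(0),np.median(X[s],0).round(4))
cv2.imwrite("pics/w6.png",cv2.resize(c["image"][int(uv[k].mean(0)[1])-60:int(uv[k].mean(0)[1])+60,int(uv[k].mean(0)[0])-30:int(uv[k].mean(0)[0])+120,::-1],None,fx=5,fy=5,interpolation=cv2.INTER_CUBIC))
```

```text
idx [309.98678414 104.40969163] [291 101] [329 108] [0.5847 0.2239 0.0698]
red [272.31034483 109.        ] [261 107] [284 111] [0.5964 0.2492 0.0573]
```

View pics/w6.png

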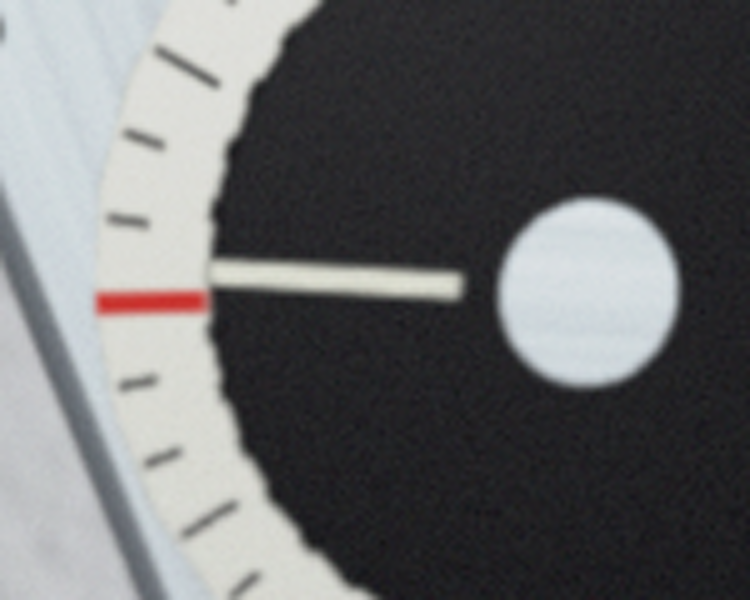

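Depth shows the ring 12 mm below the dial top (z≈0.057), not 6 mm. That explains the parallax: the index (210,270) is still about 4° short of red (205,301). I correct the plane and recompute.

```bash
sed -i 's/Q=plane(c,uv,.063)/Q=plane(c,uv,.0572)/' h.py
python3 - <<'E'
from h import *
c=bot.camera("wrist");o,_=dial(c,C);print(angles(c,o["hub"]),angles(c,C));fit(c,o["hub"])
print(bot.get_obs()["eef_pos"])
E
```

```text
{'index': (np.float64(56.67), 228), 'red': (np.float64(60.66), 90)} {'index': (np.float64(57.07), 228), 'red': (np.float64(60.88), 90)}
index (56.12, array([0.58435, 0.2233 ]), 202) red (59.33, array([0.59635, 0.24975]), 116) red off index line mm 4.78 hub off -0.27
[0.51513073 0.2592047  0.09953919]
```

Request:
drive_tool(
  slide=[
    [0.06,0.09,0],
    [0.12,0.18,0],
    [0.17,0.26,0],
    [0.17,0.26,0.1],
    [0.18,0.26,0.2],
    [0.2,0.26,0.2],
    [0.22,0.26,0.2],
    [0.22,0.26,0.2],
  ],
  rotation=[
    [0,0,0],
    [0,0,0],
    [0,0,0],
    [0,0,0],
    [0,0,0],
    [0,0,0],
    [0,0,0],
    [0,0,0],
  ],
)

```text
clock: 16.45
eef_pos: [0.5313, 0.1761, 0.0509]
tool_rot: [0.965, -0.263, 0.001, -0.001]
ft_force: [-0.5, -0.7, 0.4]
grip_width: -0.0
grasp_force: 0.0
```

Request:
drive_tool(
  slide=[
    [0.005,0,0],
    [0.01,0,0],
    [0.013,0.001,0],
    [0.015,0.003,0],
    [0.018,0.004,0],
    [0.02,0.005,0],
    [0.02,0.005,0],
    [0.02,0.005,0],
  ],
  rotation=[
    [0,0,0],
    [0,0,0],
    [0,0,-0.03],
    [0,0,-0.07],
    [0,0,-0.1],
    [0,0,-0.14],
    [0,0,-0.14],
    [0,0,-0.14],
  ],
)

```text
clock: 17.45
eef_pos: [0.5334, 0.1724, 0.0496]
tool_rot: [0.973, -0.229, -0.0, 0.0]
ft_force: [-1.1, 0.4, 0.5]
grip_width: 0.0003
grasp_force: 0.4
```

Run:
```python
from h import *
c=bot.camera("wrist");o,_=dial(c,C);print(o,angles(c,o["hub"]),angles(c,C));fit(c,o["hub"])
```

```text
{'hub': array([0.56640248, 0.19675153])} {'index': (np.float64(61.44), 292), 'red': (np.float64(60.39), 87)} {'index': (np.float64(62.54), 293), 'red': (np.float64(60.92), 87)}
index (60.35, array([0.58241, 0.22493]), 249) red (62.94, array([0.59752, 0.25139]), 105) red off index line mm -0.04 hub off -0.03
```

Request:
drive_tool(
  slide=[
    [-0.02,0,0],
    [-0.04,0,0],
    [-0.05,0,-0.1],
    [-0.06,-0.02,-0.2],
    [-0.12,-0.1,-0.2],
    [-0.18,-0.18,-0.2],
    [-0.22,-0.26,-0.2],
    [-0.22,-0.26,-0.2],
  ],
  rotation=[
    [0,0,0],
    [0,0,0],
    [0,0,0],
    [0,0,0],
    [0,0,0],
    [0,0,0],
    [0,0,0],
    [0,0,0],
  ],
)

```text
clock: 18.5
eef_pos: [0.5131, 0.2568, 0.0995]
tool_rot: [0.974, -0.227, 0.0, -0.0]
ft_force: [0.3, -0.6, -0.2]
grip_width: -0.0003
grasp_force: 0.0
```

Run:
```python
from h import *
c=bot.camera("wrist");o,_=dial(c,C);print(o,c["xyz"],angles(c,o["hub"]),angles(c,C));fit(c,o["hub"])
_,(H,S,V,P,Q,B)=dial(c,C)
# sub-line comparison at the junction: outer part of the index, red, each across the line
n=np.array([-np.sin(np.radians(60.8)),np.cos(np.radians(60.8))]);h=o["hub"]
r=np.hypot(*(P-h).T);rq=np.hypot(*(Q-h).T);side=((P-h)@[.49,.87])>0
for a,b in((.02,.03),(.03,.04),(.04,.05)):
    m=(r>a)&(r<b)&side&(V>110)&(S<70)&(abs((P-h)@n)<.006);t=((P[m]-h)@n).mean();print("idx",a,m.sum(),round(t*1e3,2),np.degrees(t/((a+b)/2)).round(2)+60.8)
for a,b in((.053,.06),(.06,.07)):
    k=(rq>a)&(rq<b)&((H<8)|(H>172))&(S>60);t=((Q[k]-h)@n).mean();print("red",a,k.sum(),round(t*1e3,2),np.degrees(t/((a+b)/2)).round(2)+60.8)
b=(H>45)&(H<90)&(S>150)&(V>70)&(np.hypot(*(B-[.451,.182]).T)<.02);uv=np.argwhere(b.reshape(400,640))[:,::-1]
d=c["z_map"][uv[:,1],uv[:,0]];X=np.array(c["xyz"])+ray(c,uv)*d[:,None];print("btn",B[b].mean(0),b.sum(),np.percentile(X[:,2],[50,90]),X[X[:,2]>np.median(X[:,2])-.003].mean(0))
```

```text
{'hub': array([0.5664663 , 0.19588941])} [0.57914758 0.22340121 0.27033102] {'index': (np.float64(60.44), 227), 'red': (np.float64(60.69), 94)} {'index': (np.float64(60.6), 223), 'red': (np.float64(60.78), 94)}
index (60.18, array([0.58246, 0.22412]), 201) red (59.92, array([0.59663, 0.24967]), 111) red off index line mm 0.41 hub off -0.16
idx 0.02 85 -0.11 60.55
idx 0.03 84 -0.2 60.48
idx 0.04 82 -0.37 60.33
red 0.053 42 0.09 60.89
red 0.06 69 -0.2 60.629999999999995
btn [0.45366965 0.18195284] 971 [0.07223752 0.07322347] [0.45355402 0.18234141 0.07381723]
```

Index and red now agree to about 0.3°, so the dial is done. Next is the button at (0.452, 0.182), top 0.072.

```bash
python3 -c "
from h import *
print(delta((.452,.182,.055),333.8))"
```

```text
(array([-0.087,  0.373,  0.178]), array([ 0.001, -0.   , -0.005]))
```

Request:
drive_tool(
  slide=[
    [-0.02,0.09,0],
    [-0.04,0.18,0],
    [-0.065,0.28,0],
    [-0.087,0.373,0],
    [-0.087,0.373,0.06],
    [-0.087,0.373,0.12],
    [-0.087,0.373,0.178],
    [-0.087,0.373,0.178],
  ],
  rotation=[
    [0,0,0],
    [0,0,0],
    [0,0,0],
    [0,0,0],
    [0,0,0],
    [0,0,0],
    [0,0,0],
    [0,0,0],
  ],
)

```text
clock: 19.55
eef_pos: [0.4509, 0.1811, 0.0531]
tool_rot: [0.974, -0.228, -0.002, 0.001]
ft_force: [0.1, -0.4, 0.1]
grip_width: -0.0
grasp_force: 0.0
```

Run:
```python
from h import *
c=bot.camera("wrist");e=bot.get_obs();rt=R.from_quat(e["tool_rot"]).inv();print(e["eef_pos"],e["ft_force"])
vv,uu=np.mgrid[200:275,285:355];uv=np.c_[uu.ravel(),vv.ravel()];d=c["z_map"][uv[:,1],uv[:,0]]
X=np.array(c["xyz"])+ray(c,uv)*d[:,None];q=rt.apply(X-e["eef_pos"])*1000
for u in(312,326):
    for v in range(222,262,4):
        i=(v-200)*70+u-285;print(u,v,q[i].round(1),X[i].round(4),c["image"][v,u])
```

```text
[0.45158224 0.18140589 0.05393654] [-0.82901738  0.03317856 -0.24074002]
312 222 [ 11.6  -2.4 -16.6] [0.463  0.1784 0.0705] [ 51 133  71]
312 226 [  9.9  -2.4 -18.6] [0.4615 0.1791 0.0725] [ 60 162  84]
312 230 [  7.5  -2.4 -18.8] [0.4594 0.1802 0.0727] [ 60 158  84]
312 234 [  4.8  -2.4 -18.6] [0.457  0.1814 0.0725] [ 61 157  82]
312 238 [  9.6  -2.1 -34. ] [0.4612 0.179  0.088 ] [ 98 102 104]
312 242 [  9.6  -2.  -38.8] [0.4611 0.179  0.0927] [ 98 101 103]
312 246 [  9.5  -1.9 -43.1] [0.4611 0.1789 0.097 ] [ 99 101 104]
312 250 [  9.7  -1.8 -47.6] [0.4612 0.1788 0.1016] [ 98 100 103]
312 254 [  9.4  -1.8 -51.1] [0.4609 0.1788 0.1051] [ 99 102 105]
312 258 [  9.9  -1.7 -55.8] [0.4613 0.1785 0.1097] [ 96  98 100]
326 222 [ 11.5   5.8 -16.4] [0.4594 0.1711 0.0703] [30 98 51]
326 226 [  9.9   5.7 -18.7] [0.458  0.1719 0.0726] [ 65 162  87]
326 230 [  7.2   5.7 -18.3] [0.4556 0.173  0.0722] [ 59 158  82]
326 234 [  4.5   5.8 -17.9] [0.4531 0.1742 0.0719] [ 57 157  81]
326 238 [  9.2   5.3 -33.2] [0.4575 0.1726 0.0871] [ 96 100 101]
326 242 [  9.7   5.2 -39. ] [0.4581 0.1725 0.0929] [ 97 103 103]
326 246 [  9.7   5.  -43.5] [0.4582 0.1726 0.0975] [100 102 103]
326 250 [  9.8   4.9 -47.9] [0.4583 0.1727 0.1018] [ 96  99 102]
326 254 [  9.6   4.8 -51.5] [0.4582 0.1729 0.1054] [ 98 101 102]
326 258 [  9.6   4.7 -55.3] [0.4582 0.173  0.1092] [102 102 104]
```

Request:
drive_tool(
  slide=[
    [-0.004,0,0.03],
    [-0.006,0,0.05],
    [-0.006,0,0.06],
    [-0.006,0,0.065],
    [-0.006,0,0.07],
    [-0.006,0,0.075],
    [-0.006,0,0.08],
    [-0.006,0,0.08],
  ],
  rotation=[
    [0,0,0],
    [0,0,0],
    [0,0,0],
    [0,0,0],
    [0,0,0],
    [0,0,0],
    [0,0,0],
    [0,0,0],
  ],
)

```text
clock: 20.6
eef_pos: [0.4513, 0.1823, 0.038]
tool_rot: [0.974, -0.229, 0.001, -0.001]
ft_force: [-5.6, -2.6, 21.3]
grip_width: -0.0003
grasp_force: 10.8
```

```bash
cat > b.py <<'E'
from h import *
F=[]
for i in range(2):
    c=bot.camera("wrist");e=bot.get_obs();F.append(e["ft_force"][2])
print(e["clock"],e["eef_pos"],F)
for u,v in((312,226),(319,230),(326,226),(305,225),(335,225)):
    d=c["z_map"][v-1:v+2,u-1:u+2];X=np.array(c["xyz"])+ray(c,(u,v))[0]*np.median(d);print(X.round(4),c["image"][v,u])
E
python3 b.py
```

```text
20.7 [0.45132756 0.18235833 0.03797382] [np.float64(21.179696540565708), np.float64(21.933886962539347)]
[0.4641 0.179  0.0639] [ 38 102  53]
[0.461  0.1762 0.0658] [ 68 171  93]
[0.4606 0.172  0.0637] [36 91 49]
[0.4658 0.1825 0.0622] [26 25 29]
[0.4584 0.1675 0.0623] [18 18 20]
```

Full stop reached: the button top is at 0.066 and the force is 21 N. Release straight up and clear away.

Request:
drive_tool(
  slide=[
    [0,0,-0.02],
    [0,0,-0.04],
    [0,0,-0.08],
    [0,0,-0.15],
    [0,0,-0.25],
    [0,0,-0.35],
    [0,0,-0.45],
    [0,0,-0.45],
  ],
  rotation=[
    [0,0,0],
    [0,0,0],
    [0,0,0],
    [0,0,0],
    [0,0,0],
    [0,0,0],
    [0,0,0],
    [0,0,0],
  ],
)

```text
clock: 21.7
eef_pos: [0.4521, 0.1825, 0.1494]
tool_rot: [0.974, -0.229, 0.002, -0.001]
ft_force: [-0.2, 0.0, -0.4]
grip_width: 0.0002
grasp_force: 0.0
```

Run:
```python
from h import *
c=bot.camera("wrist");o,_=dial(c,C);print(o,c["xyz"],angles(c,o["hub"]),angles(c,C))
try: fit(c,o["hub"])
except Exception as x: print(x)
_,(H,S,V,P,Q,B)=dial(c,C)
b=(H>45)&(H<90)&(S>150)&(V>70)&(np.hypot(*(B-[.451,.182]).T)<.02);uv=np.argwhere(b.reshape(400,640))[:,::-1]
d=c["z_map"][uv[:,1],uv[:,0]];X=np.array(c["xyz"])+ray(c,uv)*d[:,None];print("btn",B[b].mean(0),b.sum(),np.median(X,0),bot.get_obs()["ft_force"])
```

```text
{'hub': array([0.5665087 , 0.19637267])} [0.51758883 0.14870623 0.32044229] {'index': (np.float64(60.49), 153), 'red': (np.float64(60.78), 37)} {'index': (np.float64(60.98), 152), 'red': (np.float64(61.05), 37)}
index (59.87, array([0.58242, 0.2245 ]), 132) red (56.08, array([0.59711, 0.2511 ]), 60) red off index line mm 0.65 hub off -0.36
btn [0.45159752 0.18107935] 687 [0.45176733 0.18104181 0.07223811] [ 0.59689477  0.4276075  -0.47122711]
```

Button back up at 0.072, hub unmoved, index within about 0.3° of red, and the arm is clear. I hand in the job.

```bash
python3 -c "
from h import *
print(bot.job_done())"
```

```text
the job is handed in; nothing more can be done
None
```

The job is handed in at about 22 s. The dial's index is within about 0.3° of the red line by camera, and the start button was pressed to its stop (about 21 N) and came back up. The controller shows no measurable shift, though I didn't re-check the surrounding objects afterwards.

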